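# Seat the hinge pin and hold the grease gun on the tilted nipple

## Task

On the press bracket, push the headed hinge pin down through the fork and lug until its head seats on the fork. Then take the push-type grease gun out of its stand, press it squarely (in line with the nipple) onto the tilted grease nipple of the same bracket until it snaps on, and keep pushing until its inner spring plunger is pressed most of the way in. Finish while still holding the gun pressed there, and leave the things lying about undisturbed.

Things in the scene. Friction and masses are not known exactly. Their poses are not given: they have to be found in the camera images.
- bracket: Heavy dark grey press bracket, fixed to the bench; base plate 110 (x) by 190 (y) by 12 mm. Origin: centre of the plate's underside, z up. At y -45 mm a block, top 46 mm up, carries the nipple. At y +45 mm a fork of two level plates (top face 54 mm up) holds a steel lug bar that runs out 130 mm to -x; the pin is at x -12, y +45 mm. Left or right of the middle, turned up to 0.4 rad.
- nipple: Brass ball-headed grease nipple on the bracket. Origin: centre of the 16 mm ball, 85 mm above the bench, at bracket x 0, y -45 mm. Its z axis is the nipple's axis, pointing out and up, leaning 25 degrees (0.436 rad) from vertical towards the bracket's -x. Behind the ball: a 9 mm thick neck, clear for 30 mm, then a 22 mm collar. Greasy, so slippery.
- pin (a joint): How far the hinge pin is pushed down, m: 0 = head 35 mm above the fork, 0.035 = head seated on the fork (a hard stop). It starts between 0 and 0.012, already entered in the fork's upper hole, and moves straight down only, against about 5 N of friction; it stays where it is left.
- pin_head (a point): Centre of the top face of the hinge pin's round steel head (26 mm across, 8 mm thick). When seated this point is 62 mm above the bench.
- stand: Dark wooden stand 90 by 90 by 22 mm, fixed to the bench, with a round 43 mm socket 14 mm deep in its middle (socket floor 8 mm above the bench) in which the grease gun stands upright, nose down. Origin: centre of its underside.
- gun: Push-type grease gun, 98 mm long, about 0.33 kg, loose. Origin: centre of its mouth (lower end as it stands); z runs along its axis from mouth to tail. Steel nose 36 mm across; mouth funnels from 28 to a 19 mm bore over 8 mm; collar 40 mm across 36 to 44 mm above the mouth; black round grip 30 mm across from 44 to 94 mm. Four sprung jaws sit 11 mm inside the mouth, a sprung plunger 21 mm inside.
- gun_grip (a point): Middle of the gun's round black grip, on its axis 70 mm above the mouth, 28 mm below the tail: the place to grasp, about 78 mm above the bench at the start. Axes as the gun's.
- plunger (a joint): How far the gun's plunger is pushed in, m: 0 free, 0.013 at its stop. With the nipple's ball centre s mm inside the mouth, it equals s - 13 mm. Push needed: jaws meet the ball at s = 4 and take about 12 N; the gun is snapped on at s = 18.5; the plunger's spring gives 2 N at first, 10 N at 0.009, 14 N at its stop (s = 26). Let go after the snap, the gun backs off to s = 17 and droops.
- ink_tin: Bystander: metal ink tin, 72 mm across, 70 mm high, origin under its centre.
- stick: Bystander: steel composing stick (shallow open tray) 55 by 170 mm, 22 mm high, origin under its centre.
- mallet: Bystander: small hammer, 180 mm long, lying flat; origin under it.
- jar: Bystander: amber jar 60 mm across, 90 mm high, origin under its centre.
There are look-alikes about, which are no part of the job. Leave any purple look-alike of the gun alone.

How it is judged:
By the outcome, as a careful person would: the job done as asked, in the order asked, and still so for the second after the job is handed in, while the arm keeps its last pose, push and grip.
It also fails if it takes over 48 s, if anything falls off the work surface, if the arm or the gripper's body presses on something with over 40 N, if the wrist force passes 120 N, or if a joint passes its speed limit or range.

## Robot

A 6-joint arm with a two-finger parallel gripper is mounted at the origin on the work surface. World frame = base frame: x ahead of the robot, y to its left, z up, the work surface at z = 0. Lengths are in m, angles in rad, forces in N, time in s.
With the tool pointing down it reaches from about 0.25 to 0.725 m from the base axis. Payload 4 kg.
Tool frame: the origin (TCP) lies at the very end of the fingers, on their centre line; the grasp point (between the pads) lies 19 mm behind it; x points along the fingers, z is the direction in which the jaws open and shut, and the axes are right-handed (so a half turn about x gives the same grasp; the last joint's range is limited). The gripper opens to 85 mm and grips with 20 to 120 N. Pads are 22 mm wide; open, the fingers measure 114 mm over their backs; the gripper's body (76 mm by 85 mm) begins 54 mm behind the grasp point. The pads swing forward as they close: fully open they stand 13 mm farther back than shut.
Start: joints at [1.104, 0.241, 0.005, 1.335, 0, 1.571], TCP at [0.225, 0.447, 0.231] pointing down, gripper open.
Joint ranges: [-2.72, 2.72], [-1.05, 1.87], [-1.09, 1.28], [-1.99, 2.15], [-1.42, 1.44], [-3.14, 3.14]. Speed limits (rad/s): [2.79, 2.79, 3.14, 3.14, 3.14, 3.14].

## Interface

Orientations are given as a unit quaternion [x, y, z, w].
In Python, from workcell import bot gives the robot as it stands.
- The arm moves only by the tool apply_moves, never from a script. Its argument "targets" is one flat list of numbers, 7 for each row, row after row: the shift along the tool's x, y, z in units of 25 cm (1.0 is 25 cm), then the turn, a rotation vector about the tool's x, y, z in units of 0.5 rad (1.0 is 0.5 rad), then the opening, from 0 (shut) to 1 (fully open). In form: [tx, ty, tz, wx, wy, wz, claw, tx, ty, tz, wx, wy, wz, claw, ...]. A call has 1 to 12 rows; each row is the pose to reach, as a shift and turn from the pose commanded when the call began, along the tool's axes at that moment; what a row does not reach only later rows make up. A row lasts 1/12 s, in which the tool goes at most 41.7 mm and 7.16 degrees, less where a joint would pass 70% of its speed; a pose out of reach is approached as far as the arm can. A call with a number of a shift or a turn outside -1 to 1 is refused whole. A call with a gripper value outside its range is refused whole. The fingers move at their own pace and stop on an object; the grip force is fixed at half the most. Time passes only in rows, so rows that repeat a pose let the fingers close. It gives the time, the measured TCP pose, the force and the opening at its end, in the units of the state.
- bot.get_obs(): the state, without advancing time (a new reading comes with each control period).
- bot.camera(name): name is "side" or "top" or "wrist"; returns (picture, depth): 400x640x3 uint8, red, green, blue; 400x640 float32, m along the optical axis (not along the pixel's ray), 0 where there is no reading.
- bot.camera_params(name): a dict with "fx", "fy", "cx", "cy" (pixels), "dist" ([k1, k2, p1, p2, k3] as OpenCV has them; the pictures are not rectified), "T" (4x4, takes a point from camera to world coordinates); the wrist camera has in their place "tool_from_camera" (4x4, takes a point from camera to tool coordinates, whose origin is the TCP and whose axes are the tool frame's). Camera axes: x right, y up, looking along -z (the intrinsics and any distortion apply to the point x, -y, -z); pixel columns grow to the right and rows downward; lengths in m; the calibration is good to about 2 mm. A picture is of the moment at which its call begins: read the wrist's pose just before it. camera_params takes no time and is no camera call.
- bot.job_done(): hands the job in, once; it reports no verdict.
The state is a dict: "clock": time; "joint_pos": joint angles; "joint_vel": joint speeds; "tau": joint torques, N m; "eef_pos": TCP position; "tool_rot": TCP orientation; "ft_force": force on the tool from outside, world axes, zero at the start; "ft_torque": the same for the moment, N m; "grip_width": finger opening in m.
Only numpy, scipy, OpenCV 4.12 (cv2) and the standard library are available. Lean on these libraries where they do the work, as an engineer would, in place of code of your own. Each camera call takes 0.05 s, during which the arm holds its last target.

## Working session

There is one attempt and no reset: what is moved stays moved. The work goes in short steps, Python scripts to look and compute and a tool call to move; the robot and the scene stay as the last step left them, time stands still between calls to the robot, and variables do not carry over. Pictures are saved under pics/ and viewed, and the job is handed in when it is done.

Besides the shell and the picture viewer there is one more tool, called after "Request:" as name(argument=value, ...) on one line, values as JSON. apply_moves: Moves the arm, as the interface text tells. Its arguments: {"type":"object","properties":{"targets":{"type":"array"}},"required":["targets"]}

```bash
ls; mkdir -p pics; cat > h.py <<'E'
import numpy as np, cv2
from workcell import bot
from scipy.spatial.transform import Rotation as R
def save(n,img): cv2.imwrite('pics/'+n+'.png',cv2.cvtColor(img,cv2.COLOR_RGB2BGR))
def pts(name,depth,T=None):
    p=bot.camera_params(name)
    K=np.array([[p['fx'],0,p['cx']],[0,p['fy'],p['cy']],[0,0,1.]])
    h,w=depth.shape
    u,v=np.meshgrid(np.arange(w),np.arange(h))
    q=cv2.undistortPoints(np.stack([u,v],-1).reshape(-1,1,2).astype(np.float64),K,np.array(p['dist'],float)).reshape(h,w,2)
    X=np.stack([q[...,0]*depth,-q[...,1]*depth,-depth],-1)
    T=np.array(p['T']) if T is None else T
    return X@T[:3,:3].T+T[:3,3]
def wristT(o):
    T=np.eye(4);T[:3,:3]=R.from_quat(o['tool_rot']).as_matrix();T[:3,3]=o['eef_pos']
    return T@np.array(bot.camera_params('wrist')['tool_from_camera'])
E
python3 - <<'E'
from h import *
o=bot.get_obs();print(o)
for n in ['top','side','wrist']:
    im,d=bot.camera(n);save(n+'0',im);np.savez('pics/'+n+'0.npz',im=im,d=d)
    print(n,bot.camera_params(n),(d==0).mean())
E
```

```text
pics
{'clock': 0.0, 'joint_pos': array([ 1.10398961e+00,  2.41405780e-01,  3.73772017e-03,  1.33519966e+00,
       -5.76378595e-06,  1.57079960e+00]), 'joint_vel': array([-1.23621712e-03, -3.31347219e-05, -1.07839792e-04, -1.85323887e-04,
       -8.39800496e-04, -2.61895406e-04]), 'tau': array([ 3.07624987e-04, -3.72316825e+01,  2.52409315e+01,  1.69036427e-02,
        4.37023857e-07, -1.24078795e-06]), 'eef_pos': array([0.22473848, 0.44594549, 0.2304217 ]), 'tool_rot': array([-0.37118206,  0.60271019,  0.37041052,  0.60146517]), 'ft_force': array([ 0.31411423,  0.1513782 , -0.29754625]), 'ft_torque': array([-0.02643509, -0.02439035, -0.0247459 ]), 'grip_width': 0.08532381855211076}
top {'fx': 465.7671434135463, 'fy': 465.7671434135463, 'cx': 316.98086165285935, 'cy': 201.3230132344373, 'dist': array([-0.00531019,  0.        ,  0.        ,  0.        ,  0.        ]), 'T': array([[-0.00349715,  0.98062978, -0.19583922,  0.34179693],
       [-0.99968988,  0.00140024,  0.02486319,  0.07586936],
       [ 0.0246558 ,  0.19586544,  0.98032077,  1.17955172],
       [ 0.        ,  0.        
[... 363 characters left out ...]
    [-0.01861432,  0.66610142,  0.74562887,  0.89199061],
       [ 0.        ,  0.        ,  0.        ,  1.        ]])} 0.00387109375
wrist {'fx': 290.22877133387436, 'fy': 290.22877133387436, 'cx': 316.37159294413556, 'cy': 195.6108509331629, 'dist': array([-0.01861296,  0.        ,  0.        ,  0.        ,  0.        ]), 'tool_from_camera': array([[ 3.25718524e-04,  2.87124919e-01, -9.57893091e-01,
        -1.41850423e-01],
       [ 2.23299914e-04,  9.57893097e-01,  2.87124997e-01,
         7.27410501e-02],
       [ 9.99999922e-01, -3.07419375e-04,  2.47888556e-04,
         7.17561844e-04],
       [ 0.00000000e+00,  0.00000000e+00,  0.00000000e+00,
         1.00000000e+00]])} 0.004265625
```

View pics/top0.png

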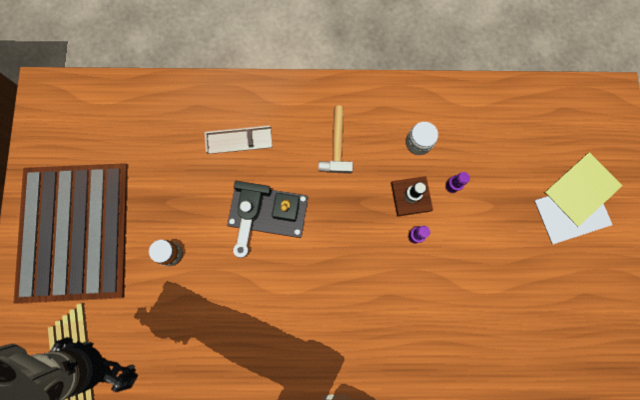

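View pics/side0.png

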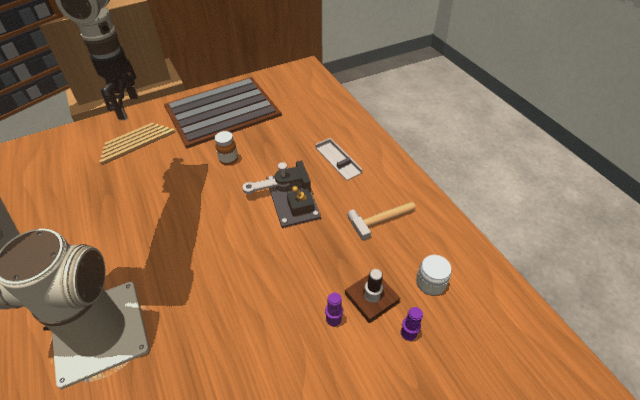

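View pics/wrist0.png

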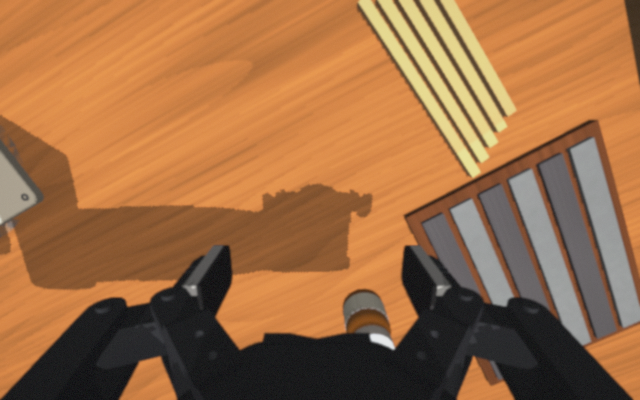

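The top view shows the bracket at about (267,210), with the pin head at (246,207) and the brass nipple at (286,206). The stand and black gun are at (413,194), with purple decoys at (458,182) and (420,234). Next I'll measure these.

```bash
cat >> h.py <<'E'
E
python3 - <<'E'
from h import *
for n in ['top','side']:
    z=np.load(f'pics/{n}0.npz');im,d=z['im'],z['d'];P=pts(n,d);np.save(f'pics/P{n}.npy',P)
    hsv=cv2.cvtColor(im,cv2.COLOR_RGB2HSV)
    print(n)
    # tall stuff
    def rep(lbl,m):
        q=P[m]; 
        if len(q): print(lbl,len(q),'med',np.round(np.median(q,0),4),'min',np.round(q.min(0),3),'max',np.round(q.max(0),3))
    def box(x0,x1,y0,y1,z0,z1): return (P[...,0]>x0)&(P[...,0]<x1)&(P[...,1]>y0)&(P[...,1]<y1)&(P[...,2]>z0)&(P[...,2]<z1)&(d>0)
    if n=='top':
        for (u,v) in [(246,207),(286,206),(412,197),(418,188),(458,182),(420,234),(300,260),(232,221),(253,187),(300,232),(241,251)]: print((u,v),np.round(P[v,u],4))
    else:
        for (u,v) in [(282,167),(297,188),(376,274),(373,290),(335,298),(412,313),(250,187),(250,300)]: print((u,v),np.round(P[v,u],4))
    save(n+'z',cv2.resize(im[140:280,180:480] if n=='top' else im[130:350,220:480],None,fx=2.6,fy=2.6,interpolation=cv2.INTER_CUBIC))
E
```

```text
top
(246, 207) [0.5452 0.2165 0.0915]
(286, 206) [0.5542 0.1233 0.0574]
(412, 197) [ 0.5775 -0.1883  0.056 ]
(418, 188) [ 0.5883 -0.1911  0.1086]
(458, 182) [ 0.6075 -0.2938  0.0912]
(420, 234) [ 0.4797 -0.1929  0.1   ]
(300, 260) [4.267e-01 8.920e-02 1.000e-04]
(232, 221) [0.5229 0.2598 0.0197]
(253, 187) [0.6025 0.2054 0.0541]
(300, 232) [0.4957 0.0893 0.0152]
(241, 251) [0.446  0.2326 0.0385]
side
(282, 167) [0.5463 0.2134 0.0901]
(297, 188) [0.5505 0.1238 0.0897]
(376, 274) [ 0.5906 -0.1982  0.1083]
(373, 290) [ 0.5832 -0.2064  0.059 ]
(335, 298) [ 0.4877 -0.2059  0.1008]
(412, 313) [ 0.6114 -0.3048  0.0993]
(250, 187) [0.4519 0.2263 0.0438]
(250, 300) [ 0.3347 -0.0754  0.0013]
```

```bash
ls pics
```

```text
Pside.npy
Ptop.npy
side0.npz
side0.png
sidez.png
top0.npz
top0.png
topz.png
wrist0.npz
wrist0.png
```

View pics/topz.png

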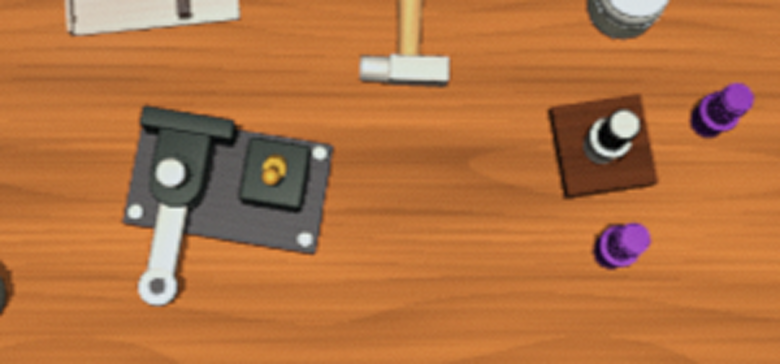

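View pics/sidez.png

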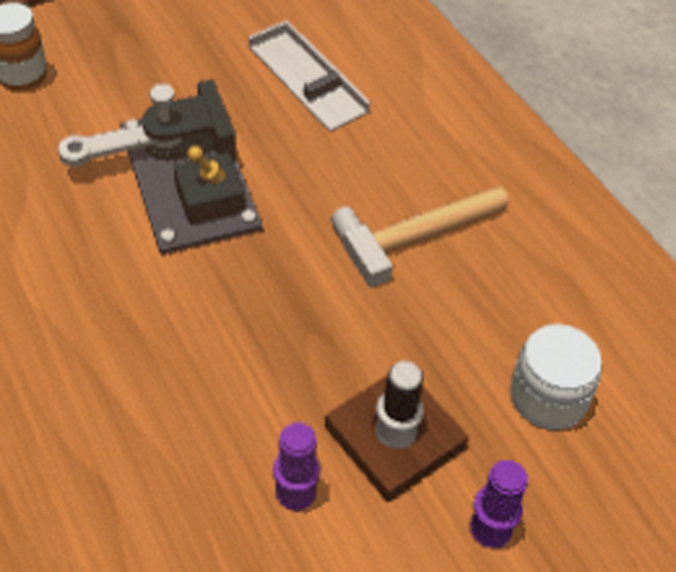

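```bash
cat >> h.py <<'E'
def ray(name,u,v,T=None):
    p=bot.camera_params(name)
    K=np.array([[p['fx'],0,p['cx']],[0,p['fy'],p['cy']],[0,0,1.]])
    q=cv2.undistortPoints(np.array([[[u,v]]],float),K,np.array(p['dist'],float))[0,0]
    T=np.array(p['T']) if T is None else T
    d=T[:3,:3]@np.array([q[0],-q[1],-1.]);return T[:3,3],d/np.linalg.norm(d)
def onplane(r,z): return r[0]+r[1]*(z-r[0][2])/r[1][2]
def cross(r1,r2):
    A=np.stack([r1[1],-r2[1]],1);t=np.linalg.lstsq(A,r2[0]-r1[0],rcond=None)[0]
    a,b=r1[0]+t[0]*r1[1],r2[0]+t[1]*r2[1];return (a+b)/2,np.linalg.norm(a-b)
def blob(mask,near):
    n,l,s,c=cv2.connectedComponentsWithStats(mask.astype(np.uint8))
    i=min(range(1,n),key=lambda i:np.hypot(*(c[i]-near))-0.0*s[i,4]) ;return c[i],s[i]
E
python3 - <<'E'
from h import *
I={n:np.load(f'pics/{n}0.npz') for n in ['top','side']};P={n:np.load(f'pics/P{n}.npy') for n in I}
rays={}
for n,b in [('top',dict(pin=(246,207),ball=(284,206),gun=(419,188))),('side',dict(pin=(282,166),ball=(295,188),gun=(376,273)))]:
    im=I[n]['im'];hsv=cv2.cvtColor(im,cv2.COLOR_RGB2HSV);p=P[n]
    light=(hsv[...,1]<60)&(hsv[...,2]>130)
    m={'pin':light&(p[...,2]>.07),'gun':light&(p[...,2]>.085),'ball':(hsv[...,0]>15)&(hsv[...,0]<32)&(hsv[...,1]>120)&(p[...,2]>.07)&(np.abs(p[...,0]-.55)<.04)&(np.abs(p[...,1]-.125)<.04)}
    for k in b:
        c,s=blob(m[k],np.array(b[k]));rays[n,k]=ray(n,*c)
        mm=m[k][s[1]:s[1]+s[3],s[0]:s[0]+s[2]];q=p[s[1]:s[1]+s[3],s[0]:s[0]+s[2]][mm]
        print(n,k,np.round(c,1),s,'depthmed',np.round(np.median(q,0),4),'plane',[np.round(onplane(rays[n,k],z),4)[:2] for z in ((.0905,) if k=='pin' else (.085,) if k=='ball' else (.106,))])
for k in ['pin','ball','gun']: print(k,cross(rays['top',k],rays['side',k]))
for n in I:
    p=P[n];m=(p[...,2]>.008)&(p[...,2]<.02)&(p[...,0]>.44)&(p[...,0]<.66)&(p[...,1]>.03)&(p[...,1]<.3)
    m=cv2.morphologyEx(m.astype(np.uint8),cv2.MORPH_OPEN,np.ones((2,2),np.uint8))>0
    r=cv2.minAreaRect((p[m][:,:2]*1000).astype(np.float32));print(n,'plate',r)
    m=(p[...,2]>.015)&(p[...,2]<.028)&(p[...,0]>.5)&(p[...,0]<.66)&(p[...,1]>-.28)&(p[...,1]<-.13)
    print(n,'stand',cv2.minAreaRect((p[m][:,:2]*1000).astype(np.float32)))
    m=(p[...,2]>.045)&(p[...,2]<.058)&(p[...,0]>.5)&(p[...,0]<.66)&(p[...,1]>-.28)&(p[...,1]<-.13)
    print(n,'collar',cv2.minEnclosingCircle((p[m][:,:2]*1000).astype(np.float32)))
E
```

```text
top pin [244.8 206. ] [240 201  11  11  93] depthmed [0.5472 0.2187 0.0936] plane [array([0.5478, 0.2194])]
top ball [283.4 207.5] [281 205   6   6  31] depthmed [0.5431 0.1288 0.0924] plane [array([0.5452, 0.1283])]
top gun [419.7 187.4] [415 183  11  10  87] depthmed [ 0.5899 -0.1959  0.1076] plane [array([ 0.5904, -0.1961])]
side pin [281.8 165.6] [278 163   9   6  44] depthmed [0.547  0.2153 0.0926] plane [array([0.5479, 0.2183])]
side ball [295.5 189.9] [292 187   8   8  35] depthmed [0.5461 0.1229 0.0885] plane [array([0.5458, 0.1236])]
side gun [375.6 274.1] [370 270  12  10  93] depthmed [ 0.5901 -0.1979  0.1072] plane [array([ 0.5906, -0.1969])]
pin (array([0.54819599, 0.21953361, 0.08927717]), np.float64(0.000323158419228765))
ball (array([0.54689971, 0.12842849, 0.07951307]), np.float64(0.001377136269235424))
gun (array([ 0.5907962 , -0.19635983,  0.1050103 ]), np.float64(0.00036402927320803593))
top plate ((514.63037109375, 161.5987548828125), (219.71221923828125, 317.1912536621094), 81.67288970947266)
top stand ((589.2886962890625, -195.0094757080078), (90.81478881835938, 92.08035278320312), 8.616679191589355)
top collar ((554.5214233398438, -191.88204956054688), 53.61939239501953)
side plate ((492.2061462402344, -183.4227294921875), (880.8004150390625, 201.2698974609375), 73.89186096191406)
side stand ((591.15185546875, -196.3736572265625), (92.55459594726562, 91.8792495727539), 8.67940902709961)
side collar ((554.9947509765625, -209.54415893554688), 55.25655746459961)
```

```bash
cat >> h.py <<'E'
def rel(p,Rt=None,p0=None,R0=None):
    o=bot.get_obs()
    p0=o['eef_pos'] if p0 is None else p0; R0=R.from_quat(o['tool_rot']) if R0 is None else R0
    t=R0.inv().apply(np.array(p)-p0)/.25
    w=np.zeros(3) if Rt is None else (R0.inv()*Rt).as_rotvec()/.5
    print('shift',np.round(t,3),'turn',np.round(w,3),'mm',np.linalg.norm(t)*250,'deg',np.linalg.norm(w)*28.65)
E
python3 - <<'E'
from h import *
o=bot.get_obs();print(R.from_quat(o['tool_rot']).as_matrix().round(3))
rel([.53,.172,.28])
E
```

```text
[[-0.001 -0.893  0.45 ]
 [-0.001  0.45   0.893]
 [-1.    -0.    -0.002]]
shift [-0.197 -1.584 -0.43 ] turn [0. 0. 0.] mm 413.15970765409196 deg 0.0
```

Request:
apply_moves(targets=[-0.15,-0.95,-0.25,0,0,0,0,-0.15,-0.95,-0.25,0,0,0,0,-0.15,-0.95,-0.25,0,0,0,0,-0.15,-0.95,-0.25,0,0,0,0,-0.15,-0.95,-0.25,0,0,0,0,-0.15,-0.95,-0.25,0,0,0,0])

```text
clock: 0.65
eef_pos: [0.41, 0.2821, 0.269]
tool_rot: [-0.371, 0.602, 0.371, 0.602]
ft_force: [0.9, 0.8, -0.0]
grip_width: 0.0121
```

Request:
apply_moves(targets=[-0.04,-0.63,-0.18,0,0,0,0,-0.04,-0.63,-0.18,0,0,0,0,-0.04,-0.63,-0.18,0,0,0,0,-0.04,-0.63,-0.18,0,0,0,0,-0.04,-0.63,-0.18,0,0,0,0,-0.04,-0.63,-0.18,0,0,0,0])

```text
clock: 1.15
eef_pos: [0.5304, 0.1709, 0.2779]
tool_rot: [-0.369, 0.603, 0.37, 0.602]
ft_force: [0.4, -0.2, -0.2]
grip_width: -0.0002
```

```bash
python3 - <<'E'
from h import *
o=bot.get_obs();print(o['clock'],o['eef_pos'],o['joint_pos'].round(3))
im,d=bot.camera('wrist');save('w1',im);np.savez('pics/w1.npz',im=im,d=d,T=wristT(o))
E
```

```text
1.15 [0.53039136 0.17093329 0.27785203] [0.312 0.345 0.268 1.495 0.    0.783]
```

View pics/w1.png

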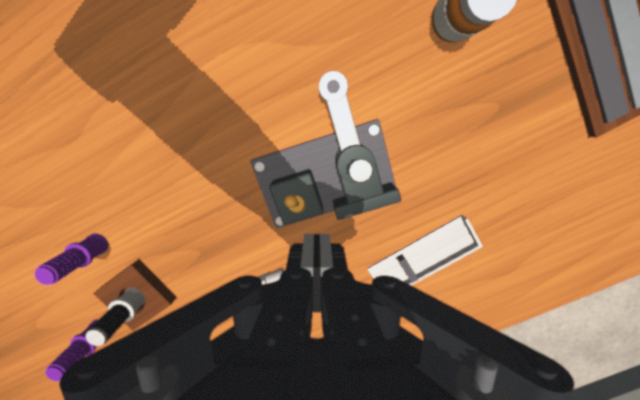

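The wrist view shows the bracket plate around (325,170), the pin head at (360,170), the ball at about (293,202), and the lug end at (333,86). Next I'll refine the pin and ball positions from this view.

```bash
python3 - <<'E'
from h import *
z=np.load('pics/w1.npz');im,d,T=z['im'],z['d'],z['T'];P=pts('wrist',d,T);hsv=cv2.cvtColor(im,cv2.COLOR_RGB2HSV)
light=(hsv[...,1]<60)&(hsv[...,2]>150)
c,s=blob(light&(P[...,2]>.07),np.array([360,170]));print('pin',c,s,[onplane(ray('wrist',*c,T),.0905)],P[int(c[1]),int(c[0])])
for nm,uv in [('lugend',(333,86)),]: 
    print(nm,P[uv[1],uv[0]])
rp=ray('wrist',*c,T)
I={n:np.load(f'pics/{n}0.npz') for n in ['top','side']}
# bolts
for uv in [(259,167),(374,130),(279,222)]:
    c2,s2=blob(light&(P[...,2]<.03)&(P[...,2]>.005),np.array(uv));print('bolt',c2.round(1),s2[4],onplane(ray('wrist',*c2,T),.015).round(4))
q=P[(P[...,2]>.006)&(P[...,2]<.02)&(hsv[...,2]<130)&(hsv[...,1]<110)&(P[...,0]>.45)&(P[...,0]<.64)&(P[...,1]>.04)&(P[...,1]<.29)]
print(cv2.minAreaRect((q[:,:2]*1000).astype(np.float32)))
# ball: brass highest pixels
br=(hsv[...,0]>12)&(hsv[...,0]<32)&(hsv[...,1]>120)&(P[...,2]>.06)&(np.abs(P[...,1]-.125)<.04)&(np.abs(P[...,0]-.545)<.05)
q=P[br];print('brass',len(q),np.median(q,0),q.max(0))
save('w1z',cv2.resize(im[110:240,230:410],None,fx=4,fy=4,interpolation=cv2.INTER_CUBIC))
t=I['top']['im'];save('t0z',cv2.resize(t[175:245,220:315],None,fx=8,fy=8,interpolation=cv2.INTER_CUBIC))
E
```

```text
pin [360.29947917 169.9453125 ] [349 159  23  22 384] [array([0.54893569, 0.21889768, 0.0905    ])] [0.54724033 0.21895653 0.0926351 ]
lugend [0.45079332 0.23481223 0.04067743]
bolt [259.1 166.4] 58 [0.4984 0.0967 0.015 ]
bolt [373.6 129.7] 110 [0.5253 0.2616 0.015 ]
bolt [278.4 220.9] 24 [0.583  0.0809 0.015 ]
((553.7451171875, 171.299560546875), (187.77174377441406, 110.22492218017578), 80.90217590332031)
brass 356 [0.52264367 0.13340397 0.30049306] [0.56906936 0.1646091  0.3559563 ]
```

View pics/w1z.png

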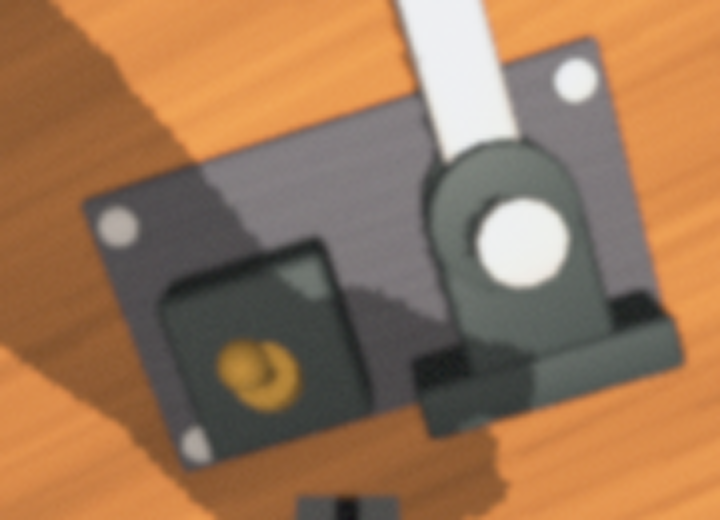

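View pics/t0z.png

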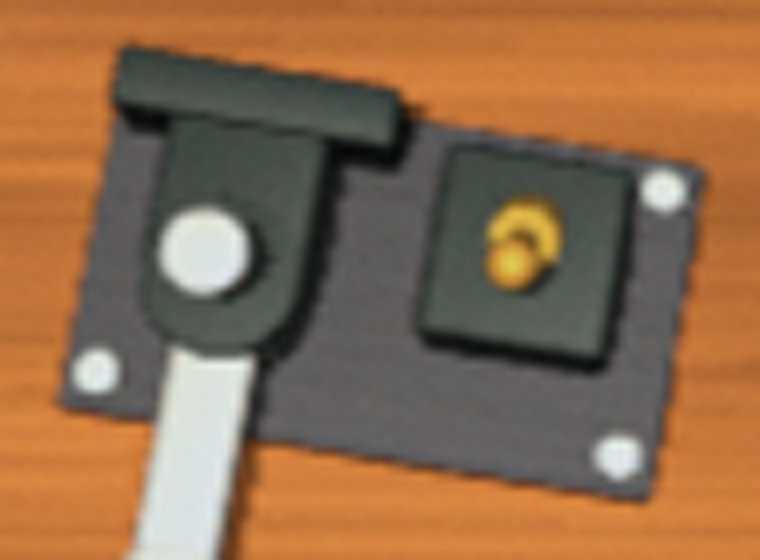

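```bash
python3 - <<'E'
from h import *
T=np.load('pics/w1.npz')['T']
rt=ray('top',283.9,207.7);rw=ray('wrist',290.6,201.4,T)
im=np.load('pics/side0.npz')['im'];save('s0z',cv2.resize(im[170:220,265:325],None,fx=10,fy=10,interpolation=cv2.INTER_CUBIC))
print(onplane(rt,.085),onplane(rw,.085),cross(rt,rw))
for (a,b) in [((246,207),(360.3,169.9))]:
    print('pin',cross(ray('top',244.8,206),ray('wrist',*b,T)))
rel([.5485,.2185,.12])
E
```

```text
[0.54482434 0.12713392 0.085     ] [0.54733615 0.12779381 0.085     ] (array([0.54622591, 0.12743184, 0.08428757]), np.float64(0.0025472869722289217))
pin (array([0.5460963 , 0.21832541, 0.10070042]), np.float64(0.0005317957609051063))
shift [0.632 0.014 0.201] turn [0. 0. 0.] mm 165.77493736759487 deg 0.0
```

View pics/s0z.png

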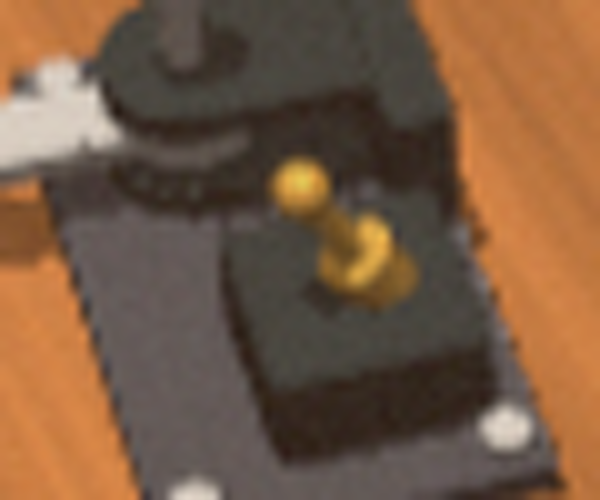

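Request:
apply_moves(targets=[0.3,0.01,0.2,0,0,0,0,0.3,0.01,0.2,0,0,0,0,0.6,0.01,0.2,0,0,0,0,0.6,0.01,0.2,0,0,0,0,0.69,0.01,0.2,0,0,0,0,0.69,0.01,0.2,0,0,0,0])

```text
clock: 1.7
eef_pos: [0.5435, 0.2186, 0.0999]
tool_rot: [-0.371, 0.606, 0.373, 0.597]
ft_force: [-0.7, -0.5, -1.4]
grip_width: -0.0002
```

```bash
python3 - <<'E'
from h import *
o=bot.get_obs();print(o['clock'],o['eef_pos'],o['ft_force'])
im,d=bot.camera('wrist');save('w2',im);np.savez('pics/w2.npz',im=im,d=d,T=wristT(o))
save('w2z',im[100:400,170:470])
E
```

```text
1.7 [0.54354871 0.21858699 0.09985999] [-0.72295661 -0.51770158 -1.4400253 ]
```

View pics/w2.png

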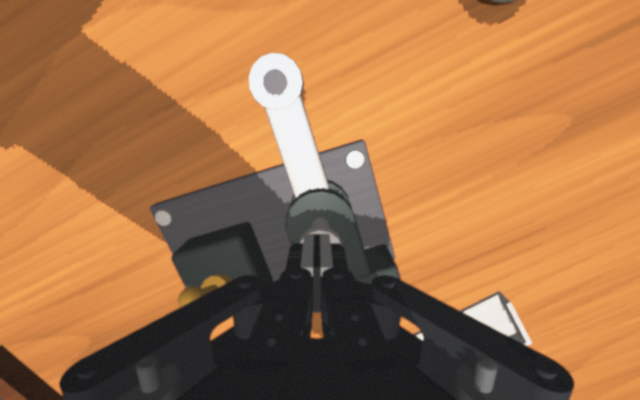

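Request:
apply_moves(targets=[0,0,0,0,0,0,0,0,0,0,0,0,0,0,0,0,0,0,0,0,0])

```text
clock: 2.0
eef_pos: [0.5512, 0.2196, 0.1093]
tool_rot: [-0.371, 0.6, 0.371, 0.604]
ft_force: [0.4, 0.4, 0.3]
grip_width: -0.0
```

Request:
apply_moves(targets=[0.02,0,0,0,0,0,0,0.04,0,0,0,0,0,0,0.06,0,0,0,0,0,0,0.08,0,0,0,0,0,0,0.1,0,0,0,0,0,0,0.12,0,0,0,0,0,0,0.12,0,0,0,0,0,0])

```text
clock: 2.58
eef_pos: [0.5496, 0.2184, 0.0753]
tool_rot: [-0.371, 0.602, 0.371, 0.602]
ft_force: [0.1, -0.4, 0.1]
grip_width: 0.0
```

Request:
apply_moves(targets=[0.02,0,0,0,0,0,0,0.04,0,0,0,0,0,0,0.05,0,0,0,0,0,0,0.06,0,0,0,0,0,0,0.06,0,0,0,0,0,0])

```text
clock: 3.0
eef_pos: [0.5497, 0.2184, 0.062]
tool_rot: [-0.371, 0.602, 0.371, 0.602]
ft_force: [-2.4, -0.0, 8.8]
grip_width: -0.0002
```

```bash
python3 - <<'E'
from h import *
o=bot.get_obs();print(o['clock'],o['eef_pos'],o['ft_force'],o['tau'])
im,d=bot.camera('wrist');save('w3',im)
im,d=bot.camera('side');save('s3',cv2.resize(im[120:240,220:360],None,fx=5,fy=5,interpolation=cv2.INTER_CUBIC))
E
```

```text
3.0 [0.54966511 0.21843121 0.06202502] [-2.43867005 -0.04429501  8.83085766] [ 2.15428337e-01 -4.33858895e+01  2.08262086e+01 -8.91442783e-01
  1.18544460e-01 -1.17385531e-03]
```

View pics/s3.png

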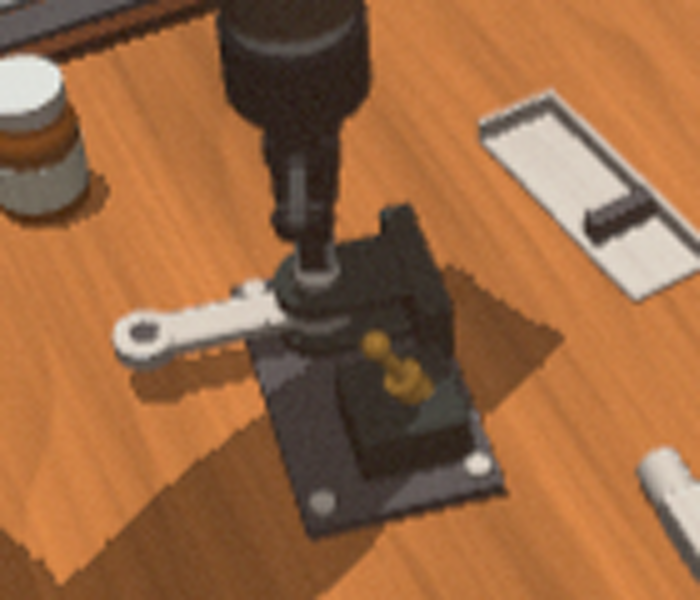

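The fingertips press on the head at (315,270) in the zoomed side view, and the TCP is at z 0.0620, which matches a seated pin. One firmer push will confirm the hard stop.

Request:
apply_moves(targets=[0.01,0,0,0,0,0,0,0.015,0,0,0,0,0,0,0.015,0,0,0,0,0,0])

```text
clock: 3.35
eef_pos: [0.5497, 0.2185, 0.0618]
tool_rot: [-0.371, 0.601, 0.371, 0.603]
ft_force: [-8.0, -3.8, 27.5]
grip_width: -0.0003
```

Request:
apply_moves(targets=[-0.16,0,0,0,0,0,0,-0.32,0,0,0,0,0,0,-0.48,0,0,0,0,0,0.3,-0.5,-0.07,-0.11,0,0,0,0.7,-0.5,-0.16,-0.25,0,0,0,0.7,-0.5,-0.25,-0.39,0,0,0,0.7,-0.5,-0.34,-0.53,0,0,0,0.7,-0.5,-0.43,-0.67,0,0,0,0.7,-0.5,-0.44,-0.7,0,0,0,0.7])

```text
clock: 4.1
eef_pos: [0.569, 0.0068, 0.1815]
tool_rot: [-0.369, 0.604, 0.368, 0.602]
ft_force: [0.5, -0.2, -0.6]
grip_width: 0.0596
```

```bash
python3 - <<'E'
from h import *
rel([.5905,-.1965,.17])
im,d=bot.camera('top');save('t4',cv2.resize(im[150:270,190:330],None,fx=5,fy=5,interpolation=cv2.INTER_CUBIC))
P=pts('top',d)
hsv=cv2.cvtColor(im,cv2.COLOR_RGB2HSV);m=(hsv[...,1]<60)&(hsv[...,2]>150)
c,s=blob(m,np.array([245,208]));print(c,s,P[int(c[1]),int(c[0])])
E
```

```text
shift [ 0.048 -0.447 -0.685] turn [0. 0. 0.] mm 204.78321236708234 deg 0.0
[246.57692308 208.32051282] [242 204  10  10  78] [0.54845486 0.22037703 0.06088044]
```

View pics/t4.png

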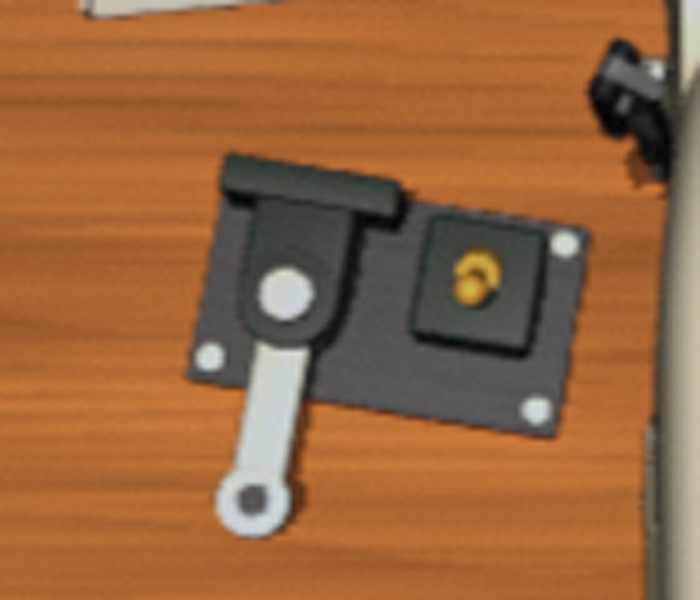

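The pin head now reads z = 0.061 m, so it is seated (zoomed view (285,293)). Next I'll go above the gun.

Request:
apply_moves(targets=[0,-0.09,-0.14,0,0,0,0.7,0,-0.18,-0.27,0,0,0,0.7,0,-0.27,-0.41,0,0,0,0.7,0,-0.36,-0.55,0,0,0,0.7,0,-0.45,-0.685,0,0,0,0.7,0,-0.45,-0.685,0,0,0,0.7,0,-0.45,-0.685,0,0,0,0.7,0,-0.45,-0.685,0,0,0,0.7,0,-0.45,-0.685,0,0,0,0.7])

```text
clock: 4.9
eef_pos: [0.5924, -0.1888, 0.182]
tool_rot: [-0.371, 0.602, 0.372, 0.602]
ft_force: [0.0, 0.3, 0.7]
grip_width: 0.06
```

```bash
python3 - <<'E'
from h import *
o=bot.get_obs();print(o['eef_pos'],o['joint_pos'].round(3))
im,d=bot.camera('wrist');save('w5',im);T=wristT(o);np.savez('pics/w5.npz',im=im,d=d,T=T)
P=pts('wrist',d,T);hsv=cv2.cvtColor(im,cv2.COLOR_RGB2HSV);m=(hsv[...,1]<60)&(hsv[...,2]>130)&(P[...,2]>.09)&(P[...,2]<.12)
n,l,s,c=cv2.connectedComponentsWithStats(m.astype(np.uint8))
for i in range(1,n):
    if s[i,4]>30: print(c[i],s[i],onplane(ray('wrist',*c[i],T),.106))
E
```

```text
[ 0.59242593 -0.18878826  0.18199783] [-3.090e-01  5.080e-01  2.700e-01  1.334e+00  1.000e-03  1.560e-01]
[307.34453782 207.68487395] [292 193  31  30 714] [ 0.59171207 -0.19567323  0.106     ]
```

View pics/w5.png

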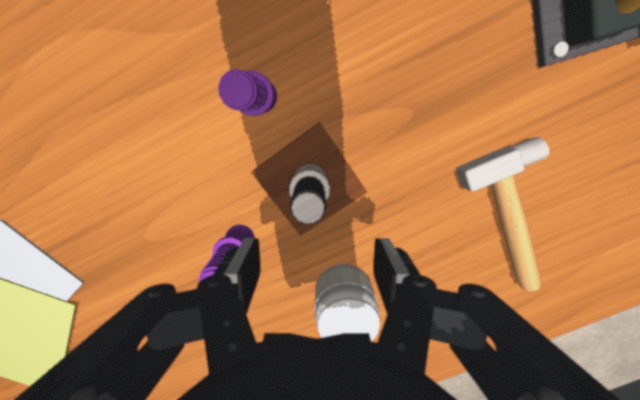

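```bash
python3 - <<'E'
from h import *
rel([.5912,-.196,.060])
P=np.load('pics/Ptop.npy')
for uv in [(458,180),(420,234),(424,132),(422,140)]: print(P[uv[1],uv[0]])
E
```

```text
shift [ 0.489 -0.009 -0.029] turn [0. 0. 0.] mm 122.4898593171884 deg 0.0
[ 0.61184244 -0.29323697  0.09362704]
[ 0.47966286 -0.1929204   0.09995901]
[ 0.74327318 -0.22365986  0.06653201]
[ 0.72038806 -0.2162608   0.07140603]
```

Request:
apply_moves(targets=[0,-0.01,-0.03,0,0,0,0.7,0.07,-0.01,-0.03,0,0,0,0.7,0.15,-0.01,-0.03,0,0,0,0.7,0.22,-0.01,-0.03,0,0,0,0.7,0.29,-0.01,-0.03,0,0,0,0.7,0.36,-0.01,-0.03,0,0,0,0.7,0.42,-0.01,-0.03,0,0,0,0.7,0.46,-0.01,-0.03,0,0,0,0.7,0.49,-0.01,-0.03,0,0,0,0.7,0.49,-0.01,-0.03,0,0,0,0.7,0.49,-0.01,-0.03,0,0,0,0.7])

```text
clock: 5.87
eef_pos: [0.5915, -0.1984, 0.0603]
tool_rot: [-0.371, 0.602, 0.371, 0.602]
ft_force: [-0.0, 0.6, -1.1]
grip_width: 0.06
```

```bash
python3 - <<'E'
from h import *
o=bot.get_obs();print(o['eef_pos'],o['ft_force'])
im,d=bot.camera('wrist');save('w6',im)
im,d=bot.camera('side');save('s6',cv2.resize(im[220:360,280:460],None,fx=4,fy=4,interpolation=cv2.INTER_CUBIC))
E
```

```text
[ 0.59153487 -0.19843985  0.06028399] [-0.01640731  0.56068087 -1.14893823]
```

View pics/w6.png

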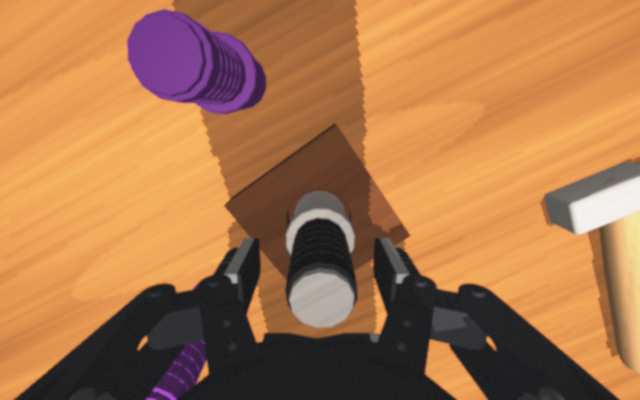

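View pics/s6.png

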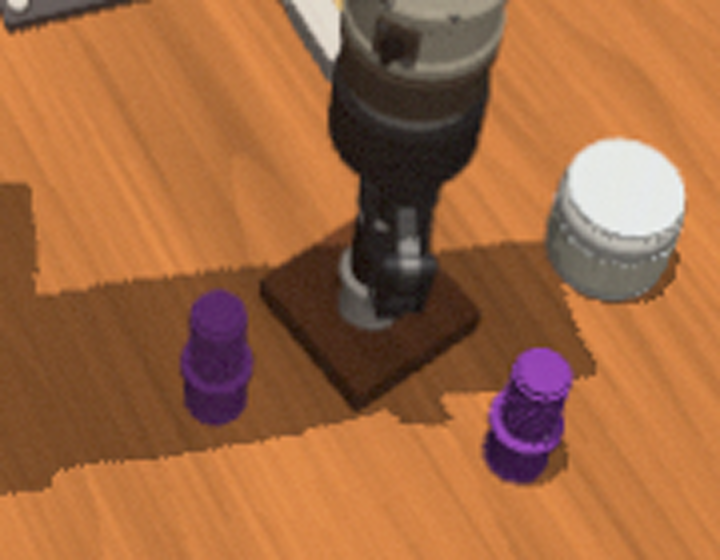

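The wrist view shows the gun's tail at (322,298), between the pads at 245 and 390, with both decoys clear. Closing the gripper.

Request:
apply_moves(targets=[0,0,0,0,0,0,0.3,0,0,0,0,0,0,0.0,0,0,0,0,0,0,0.0,0,0,0,0,0,0,0.0,0,0,0,0,0,0,0.0,0,0,0,0,0,0,0.0,0,0,0,0,0,0,0.0,0,0,0,0,0,0,0.0])

```text
clock: 6.63
eef_pos: [0.5921, -0.1987, 0.061]
tool_rot: [-0.371, 0.602, 0.37, 0.603]
ft_force: [0.6, 1.5, 6.4]
grip_width: 0.029
```

Request:
apply_moves(targets=[-0.02,0,0,0,0,0,0,-0.05,0,0,0,0,0,0,-0.1,0,0,0,0,0,0,-0.17,0,0,0,0,0,0,-0.25,0,0,0,0,0,0,-0.35,0,0,0,0,0,0,-0.45,0,0,0,0,0,0,-0.55,0,0,0,0,0,0,-0.6,0,0,0,0,0,0,-0.6,0,0,0,0,0,0,-0.6,0,0,0,0,0,0,-0.6,0,0,0,0,0,0])

```text
clock: 7.63
eef_pos: [0.5903, -0.1984, 0.2081]
tool_rot: [-0.37, 0.603, 0.372, 0.601]
ft_force: [0.4, -0.9, -4.3]
grip_width: 0.0289
```

```bash
python3 - <<'E'
from h import *
o=bot.get_obs();print(o['clock'],o['eef_pos'],o['ft_force'],o['ft_torque'],o['grip_width'])
for n in ['wrist','side','top']:
    im,d=bot.camera(n);save(n[0]+'7',im);np.savez(f'pics/{n}7.npz',im=im,d=d,T=wristT(o))
E
```

```text
7.6333 [ 0.59025607 -0.19841753  0.2081015 ] [ 0.39043747 -0.94582389 -4.26152363] [-0.03040553  0.04189186  0.01896883] 0.02890915951261231
```

View pics/w7.png

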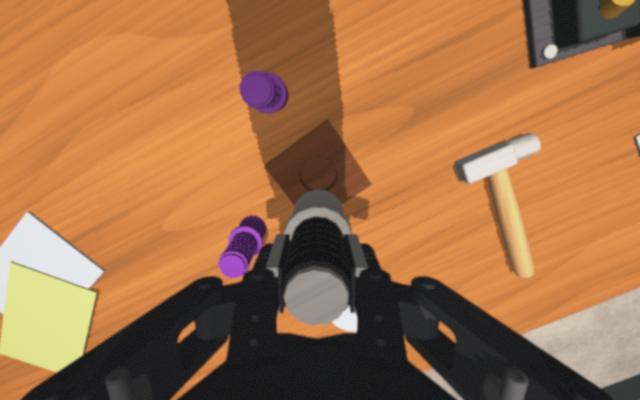

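View pics/s7.png

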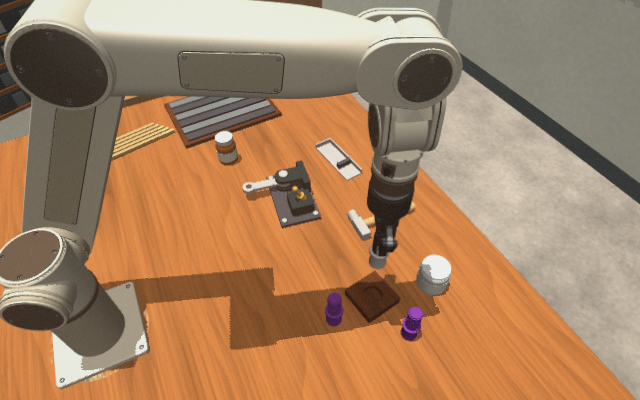

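```bash
python3 - <<'E'
from h import *
z=np.load('pics/wrist7.npz');im,d,T=z['im'],z['d'],z['T']
Tc=np.array(bot.camera_params('wrist')['tool_from_camera']);P=pts('wrist',d,Tc)
hsv=cv2.cvtColor(im,cv2.COLOR_RGB2HSV)
m=(hsv[...,1]<60)&(hsv[...,2]>110)&(P[...,0]<-.03)&(d>0)
c,s=blob(m,np.array([317,295]));q=P[m&(np.hypot(np.arange(640)[None]-317,np.arange(400)[:,None]-295)<35)]
print('tail',c,s,np.median(q,0))
r=ray('wrist',*c,Tc);print('on x=-.0455',r[0]+r[1]*(-.0455-r[0][0])/r[1][0])
for x in range(-60,60,20):
    pass
# nose in tool frame: points with x>.005
m=(P[...,0]>.0)&(P[...,0]<.06)&(np.abs(P[...,1])<.05)&(np.abs(P[...,2])<.04)&(d>0)
for a in np.arange(0,.06,.005):
    k=m&(P[...,0]>=a)&(P[...,0]<a+.005);q=P[k]
    if len(q)>5: print(round(a,3),len(q),'z range',np.percentile(q[:,2],[2,98]).round(4),'y max',np.percentile(q[:,1],98).round(4),q[:,1].min().round(4))
save('w7z',cv2.resize(im[150:350,220:420],None,fx=3,fy=3,interpolation=cv2.INTER_CUBIC))
# side view, in tool frame
o=bot.get_obs();Rt=R.from_quat(o['tool_rot']);
for n in ['side','top']:
    zz=np.load(f'pics/{n}7.npz');P=pts(n,zz['d']);Q=Rt.inv().apply(P.reshape(-1,3)-o['eef_pos']).reshape(P.shape)
    m=(Q[...,0]>-.02)&(Q[...,0]<.06)&(np.abs(Q[...,1])<.04)&(np.abs(Q[...,2])<.04)
    print(n,m.sum());q=Q[m]
    for a in np.arange(0,.06,.01):
        k=q[(q[:,0]>=a)&(q[:,0]<a+.01)]
        if len(k)>3: print(round(a,3),len(k),k.min(0).round(4),k.max(0).round(4))
E
```

```text
tail [316.17465626 297.0654032 ] [ 284  270   66   54 2691] [-0.04430723  0.00181928  0.00055556]
on x=-.0455 [-0.0455      0.00274879  0.00062451]
0.0 151 z range [-0.0113  0.0146] y max 0.0161 0.006
0.005 602 z range [-0.0154  0.0186] y max 0.0202 0.0026
0.01 430 z range [-0.0166  0.0186] y max 0.021 0.0006
0.015 32 z range [-0.016   0.0195] y max 0.0207 0.0065
0.025 41 z range [-0.0071  0.0116] y max 0.0177 0.0142
0.03 86 z range [-0.0093  0.0133] y max 0.0177 0.0101
0.035 98 z range [-0.0114  0.0156] y max 0.0175 0.0084
0.04 105 z range [-0.0123  0.0175] y max 0.0179 0.0043
0.045 217 z range [-0.0148  0.0183] y max 0.0189 0.0028
0.05 58 z range [-0.0142  0.0171] y max 0.0191 0.0057
side 328
0.0 61 [ 0.0011 -0.0168 -0.0212] [0.01   0.0204 0.012 ]
0.01 44 [ 0.0101 -0.015  -0.0205] [0.0171 0.0212 0.0038]
0.02 29 [ 0.021  -0.0085 -0.0174] [ 0.0295  0.0171 -0.006 ]
0.03 46 [ 0.0301 -0.0117 -0.0173] [0.0399 0.0181 0.0033]
0.04 65 [ 0.04   -0.0159 -0.019 ] [0.0499 0.0193 0.0065]
0.05 11 [ 0.05   -0.011  -0.0179] [ 0.0542  0.0189 -0.0043]
top 212
0.0 59 [ 0.0019  0.0079 -0.0155] [0.0099 0.023  0.0204]
0.01 17 [ 0.01    0.0117 -0.0117] [0.0144 0.024  0.0184]
0.02 7 [ 0.0229  0.0145 -0.002 ] [0.0291 0.0208 0.0129]
0.03 21 [ 0.031   0.0051 -0.0103] [0.0395 0.0207 0.0179]
0.04 37 [ 0.0401 -0.0004 -0.0127] [0.05   0.0222 0.0194]
0.05 5 [ 0.05    0.0101 -0.0076] [0.0527 0.0204 0.018 ]
```

View pics/w7z.png

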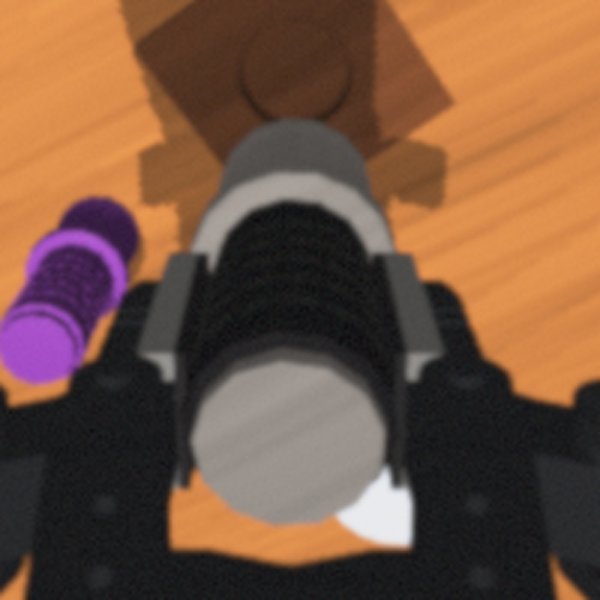

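```bash
cat >> h.py <<'E'
th=-0.16; a=0.4363
n=np.array([-np.sin(a)*np.cos(th),-np.sin(a)*np.sin(th),np.cos(a)])
ball=np.array([.5465,.1273,.085]); off=np.array([.053,.001,.001])
def Rtar(R0,ax=None):
    x=R0.apply([1,0,0]);v=np.cross(x,-n if ax is None else ax);s=np.linalg.norm(v)
    return R.from_rotvec(v/s*np.arctan2(s,x@(-n if ax is None else ax)))*R0 if s>1e-9 else R0
def tcp(s,Rt): return ball-s*n-Rt.apply(off)
E
python3 - <<'E'
from h import *
o=bot.get_obs();R0=R.from_quat(o['tool_rot']);Rt=Rtar(R0);print(n,Rt.as_matrix().round(3))
p=tcp(-.045,Rt);print(p);rel(p,Rt)
E
```

```text
[-0.41719137  0.06732612  0.90632144] [[ 0.417 -0.805  0.422]
 [-0.067  0.436  0.897]
 [-0.906 -0.403  0.128]]
[0.50599774 0.13256454 0.17409462]
shift [0.138 0.896 1.03 ] turn [-0.    -0.265 -0.84 ] mm 343.1716304032002 deg 25.224703197613252
```

Request:
apply_moves(targets=[0,0.05,0.06,0,0,0,0,0,0.12,0.14,0,0,0,0,0,0.2,0.24,0,-0.03,-0.1,0,0,0.28,0.34,0,-0.06,-0.2,0,0,0.36,0.44,0,-0.09,-0.3,0,0,0.44,0.52,0,-0.13,-0.42,0,0,0.52,0.61,0,-0.16,-0.52,0,0,0.6,0.7,0,-0.2,-0.62,0,0,0.68,0.79,0,-0.24,-0.75,0,0,0.74,0.86,0,-0.26,-0.84,0,0,0.76,0.88,0,-0.26,-0.84,0,0,0.76,0.88,0,-0.26,-0.84,0])

```text
clock: 8.78
eef_pos: [0.5183, 0.085, 0.2087]
tool_rot: [-0.464, 0.472, 0.263, 0.702]
ft_force: [0.2, -0.9, -2.0]
grip_width: 0.0289
```

```bash
python3 - <<'E'
from h import *
o=bot.get_obs();R0=R.from_quat(o['tool_rot']);Rt=Rtar(R0);print(o['eef_pos'],o['joint_pos'].round(3))
rel(tcp(-.045,Rt),Rt)
E
```

```text
[0.51831967 0.08504573 0.20865834] [ 0.264  0.015 -0.417  0.737 -0.176  0.691]
shift [0.092 0.178 0.133] turn [ 0.    -0.004  0.001] mm 60.03667204320806 deg 0.10502823874561984
```

Request:
apply_moves(targets=[0,0.06,0.05,0,0,0,0,0,0.12,0.09,0,0,0,0,0.02,0.18,0.13,0,0,0,0,0.06,0.18,0.13,0,0,0,0,0.09,0.18,0.13,0,0,0,0,0.09,0.18,0.13,0,0,0,0,0.09,0.18,0.13,0,0,0,0,0.09,0.18,0.13,0,0,0,0])

```text
clock: 9.45
eef_pos: [0.5083, 0.1296, 0.1757]
tool_rot: [-0.463, 0.472, 0.26, 0.704]
ft_force: [-0.4, -0.0, -2.5]
grip_width: 0.0287
```

```bash
python3 - <<'E'
from h import *
o=bot.get_obs();R0=R.from_quat(o['tool_rot']);Rt=Rtar(R0);print(o['clock'],o['eef_pos'],o['joint_pos'].round(3),o['joint_vel'].round(3))
rel(tcp(-.045,Rt),Rt)
for nm in ['wrist','side','top']:
    im,d=bot.camera(nm);save(nm[0]+'9',im);np.savez(f'pics/{nm}9.npz',im=im,d=d,T=wristT(o),q=o['tool_rot'],p=o['eef_pos'])
    if nm=='side': save('s9z',cv2.resize(im[120:220,250:350],None,fx=6,fy=6,interpolation=cv2.INTER_CUBIC))
    if nm=='top': save('t9z',cv2.resize(im[160:260,230:330],None,fx=6,fy=6,interpolation=cv2.INTER_CUBIC))
E
```

```text
9.45 [0.508321   0.12963831 0.17571411] [ 0.378  0.059 -0.464  0.665 -0.223  0.803] [ 0.006 -0.014  0.001 -0.006  0.001  0.001]
shift [0.001 0.015 0.006] turn [ 0.    -0.005  0.009] mm 4.072634540202822 deg 0.28435591873346583
```

View pics/w9.png

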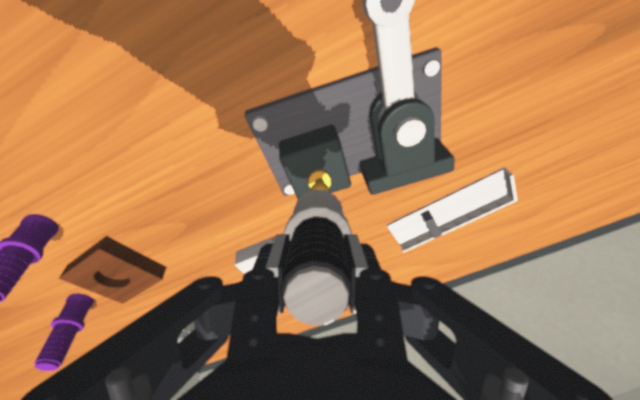

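View pics/s9z.png

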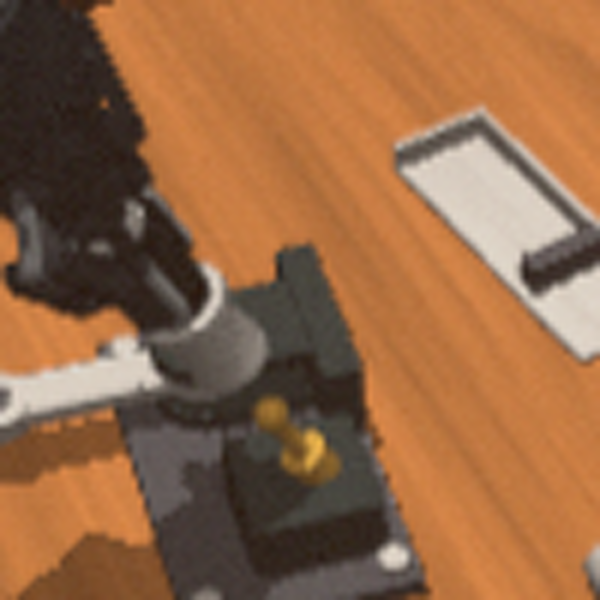

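View pics/t9z.png

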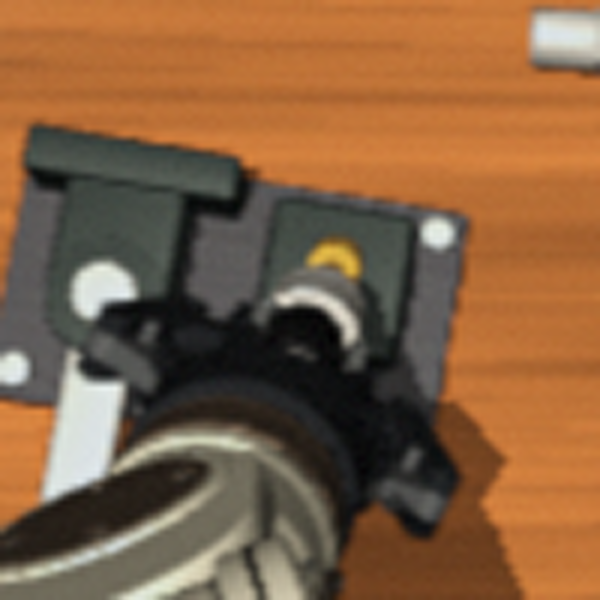

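Request:
apply_moves(targets=[0,0.015,0.006,0,0,0.01,0,0.03,0.015,0.006,0,0,0.01,0,0.06,0.015,0.006,0,0,0.01,0,0.09,0.015,0.006,0,0,0.01,0,0.12,0.015,0.006,0,0,0.01,0,0.12,0.015,0.006,0,0,0.01,0,0.12,0.015,0.006,0,0,0.01,0,0.12,0.015,0.006,0,0,0.01,0])

```text
clock: 10.27
eef_pos: [0.5179, 0.1313, 0.1468]
tool_rot: [-0.462, 0.473, 0.262, 0.703]
ft_force: [0.4, 0.6, -3.4]
grip_width: 0.029
```

```bash
python3 - <<'E'
from h import *
o=bot.get_obs();R0=R.from_quat(o['tool_rot']);Rt=Rtar(R0);print(o['clock'],o['eef_pos'],o['ft_force'],o['joint_vel'].round(3))
rel(tcp(-.015,Rt),Rt)
for nm in ['wrist','side','top']:
    im,d=bot.camera(nm);save(nm[0]+'10',im);np.savez(f'pics/{nm}10.npz',im=im,d=d,T=wristT(o),q=o['tool_rot'],p=o['eef_pos'])
    if nm=='side': save('s10z',cv2.resize(im[140:220,260:340],None,fx=7,fy=7,interpolation=cv2.INTER_CUBIC))
    if nm=='wrist': save('w10z',cv2.resize(im[100:330,220:420],None,fx=2.6,fy=2.6,interpolation=cv2.INTER_CUBIC))
# gun axis fit in side view: nose points
    P=pts(nm,d,wristT(o) if nm=='wrist' else None);Q=R0.inv().apply(P.reshape(-1,3)-o['eef_pos']).reshape(P.shape)
    m=(Q[...,0]>-.0)&(Q[...,0]<.06)&(np.abs(Q[...,1])<.03)&(np.abs(Q[...,2])<.03)&(d>0);q=Q[m]
    for a0,rad in [(.005,.02),(.025,.018),(.035,.018),(.045,.018)]:
        k=q[(q[:,0]>a0)&(q[:,0]<a0+.008)]
        if len(k)>6:
            from scipy.optimize import least_squares
            f=least_squares(lambda c:np.hypot(k[:,1]-c[0],k[:,2]-c[1])-rad,[0,0],loss='soft_l1',f_scale=.001);print(nm,a0,len(k),f.x.round(4))
E
```

```text
10.2667 [0.51793605 0.1312696  0.1467531 ] [ 0.43493322  0.57121862 -3.43788662] [ 0.001 -0.011  0.008  0.002 -0.     0.001]
shift [ 0.001 -0.003 -0.002] turn [-0.    -0.004 -0.003] mm 0.939506676204464 deg 0.1414338332782732
wrist 0.005 973 [-0.0018  0.0013]
wrist 0.025 93 [-0.0002  0.0014]
wrist 0.035 154 [-0.0003  0.0016]
wrist 0.045 273 [0.0008 0.0018]
side 0.005 58 [0.0035 0.001 ]
side 0.025 30 [0.0024 0.0022]
side 0.035 27 [0.003 0.002]
side 0.045 28 [0.0017 0.0014]
top 0.005 43 [0.0049 0.0019]
top 0.025 9 [0.0042 0.0018]
top 0.035 19 [0.0039 0.002 ]
top 0.045 7 [0.0032 0.0021]
```

View pics/w10z.png

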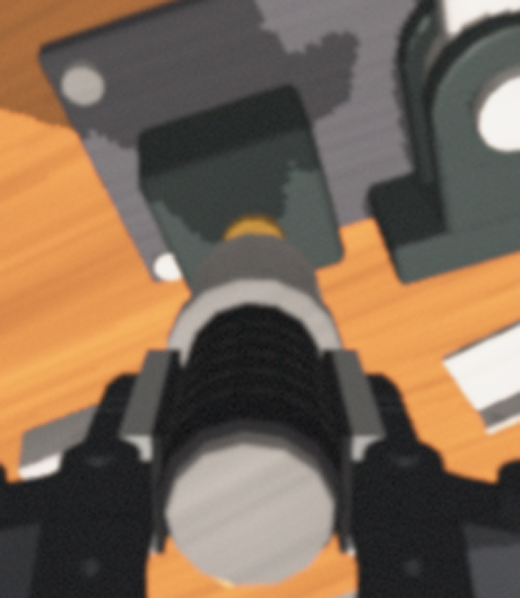

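View pics/s10z.png

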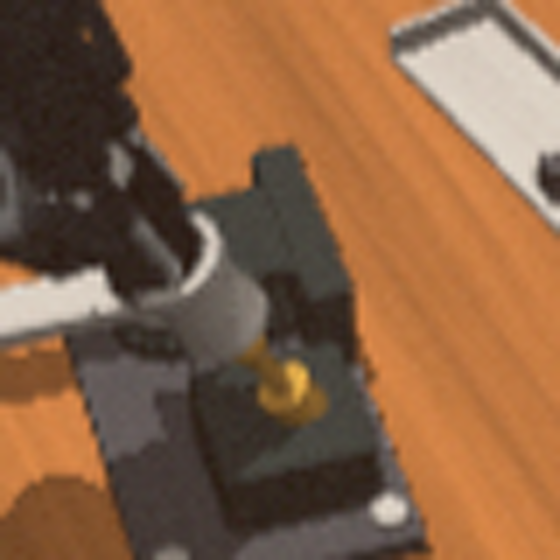

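The mouth is about 15 mm short of the ball. The wrist view has the nipple at (252,228) in line with the tail at (250,510), and estimates from all cameras agree within 2 mm. Advancing along the axis.

Request:
apply_moves(targets=[0.02,-0.002,-0.002,0,0,0,0,0.04,-0.002,-0.003,0,0,0,0,0.06,-0.002,-0.003,0,0,0,0,0.07,-0.002,-0.003,0,0,0,0,0.07,-0.002,-0.003,0,0,0,0])

```text
clock: 10.83
eef_pos: [0.5254, 0.1291, 0.1305]
tool_rot: [-0.462, 0.473, 0.262, 0.703]
ft_force: [-0.4, 0.9, -3.1]
grip_width: 0.0288
```

```bash
cat > st.py <<'E'
from h import *
o=bot.get_obs();R0=R.from_quat(o['tool_rot']);t=tcp(0,Rtar(R0));e=R0.inv().apply(o['eef_pos']-t)
print('clk',o['clock'],'s',round(e[0]*1000,2),'lat mm',(e[1:]*1000).round(2),'F tool',R0.inv().apply(o['ft_force']).round(2),'T tool',R0.inv().apply(o['ft_torque']).round(3),'axis err deg',np.degrees(np.arccos(np.clip(-R0.apply([1,0,0])@n,-1,1))).round(2),'grip',o['grip_width'])
E
python3 st.py
```

```text
clk 10.8333 s 2.82 lat mm [ 0.42 -0.52] F tool [2.53 1.95 0.24] T tool [-0.02   0.162  0.63 ] axis err deg 0.15 grip 0.028801165958485673
```

Request:
apply_moves(targets=[0.01,0,0,0,0,0,0,0.02,0,0,0,0,0,0,0.03,0,0,0,0,0,0,0.03,0,0,0,0,0,0])

```text
clock: 11.17
eef_pos: [0.5294, 0.1293, 0.1258]
tool_rot: [-0.462, 0.471, 0.262, 0.704]
ft_force: [-0.7, 0.9, -0.6]
grip_width: 0.0287
```

```bash
python3 st.py
```

```text
clk 11.1667 s 8.76 lat mm [-0.78  0.72] F tool [0.22 1.22 0.44] T tool [-0.033 -0.014  0.468] axis err deg 0.07 grip 0.028735082426083462
```

Request:
apply_moves(targets=[0.01,0,0,0,0,0,0,0.02,0,0,0,0,0,0,0.03,0,0,0,0,0,0,0.04,0,0,0,0,0,0,0.04,0,0,0,0,0,0])

```text
clock: 11.58
eef_pos: [0.5329, 0.1282, 0.1153]
tool_rot: [-0.462, 0.473, 0.262, 0.703]
ft_force: [-2.6, 1.9, 4.0]
grip_width: 0.0289
```

```bash
python3 st.py
```

```text
clk 11.5833 s 19.82 lat mm [ 0.13 -0.02] F tool [-4.83  1.32  1.16] T tool [0.03  0.062 0.709] axis err deg 0.09 grip 0.0288816073828196
```

Request:
apply_moves(targets=[0.007,0,0,0,0,0,0,0.014,0,0,0,0,0,0,0.02,0,0,0,0,0,0,0.02,0,0,0,0,0,0,0.02,0,0,0,0,0,0])

```text
clock: 12.0
eef_pos: [0.5348, 0.128, 0.1114]
tool_rot: [-0.462, 0.472, 0.262, 0.703]
ft_force: [-5.2, 0.9, 8.1]
grip_width: 0.0288
```

```bash
python3 st.py
```

```text
clk 12.0 s 24.15 lat mm [0.06 0.07] F tool [-9.58  1.34 -0.33] T tool [0.008 0.228 0.833] axis err deg 0.06 grip 0.02878789156282443
```

Request:
apply_moves(targets=[0.004,0,0,0,0,0,0,0.008,0,0,0,0,0,0,0.008,0,0,0,0,0,0,0.008,0,0,0,0,0,0])

```text
clock: 12.33
eef_pos: [0.5356, 0.1279, 0.1098]
tool_rot: [-0.462, 0.472, 0.262, 0.703]
ft_force: [-5.4, 0.1, 9.1]
grip_width: 0.0286
```

```bash
python3 st.py; python3 - <<'E'
from h import *
o=bot.get_obs();R0=R.from_quat(o['tool_rot'])
for nm in ['wrist','side']:
    im,d=bot.camera(nm);save(nm[0]+'12',im)
    if nm=='side': save('s12z',cv2.resize(im[130:220,250:340],None,fx=6,fy=6,interpolation=cv2.INTER_CUBIC))
    P=pts(nm,d,wristT(o) if nm=='wrist' else None);Q=R0.inv().apply(P.reshape(-1,3)-o['eef_pos']).reshape(P.shape)
    m=(Q[...,0]>-.0)&(Q[...,0]<.06)&(np.abs(Q[...,1])<.03)&(np.abs(Q[...,2])<.03)&(d>0);q=Q[m]
    from scipy.optimize import least_squares
    for a0,rad in [(.005,.02),(.025,.018),(.035,.018),(.045,.018)]:
        k=q[(q[:,0]>a0)&(q[:,0]<a0+.008)]
        if len(k)>6:
            f=least_squares(lambda c:np.hypot(k[:,1]-c[0],k[:,2]-c[1])-rad,[0,0],loss='soft_l1',f_scale=.001);print(nm,a0,len(k),f.x.round(4))
    if nm=='wrist':
        Tc=np.array(bot.camera_params('wrist')['tool_from_camera']);P=pts('wrist',d,Tc);hsv=cv2.cvtColor(im,cv2.COLOR_RGB2HSV)
        m=(hsv[...,1]<60)&(hsv[...,2]>110)&(P[...,0]<-.03)&(d>0);c,s=blob(m,np.array([317,295]));q=P[m&(np.hypot(np.arange(640)[None]-317,np.arange(400)[:,None]-295)<35)]
        print('tail',c,s,np.median(q,0))
E
```

```text
clk 12.3333 s 25.96 lat mm [0.05 0.13] F tool [-10.52   0.72  -1.06] T tool [-0.     0.284  0.929] axis err deg 0.05 grip 0.028648969864768527
wrist 0.005 960 [-0.0018  0.0014]
wrist 0.025 91 [-0.0001  0.0014]
wrist 0.035 151 [-0.0003  0.0015]
wrist 0.045 263 [0.0009 0.0017]
tail [315.65376266 296.80824891] [ 283  270   66   55 2764] [-0.04433064  0.00248837  0.00047135]
side 0.005 53 [0.0042 0.0009]
side 0.025 29 [0.0036 0.001 ]
side 0.035 25 [0.0029 0.0023]
side 0.045 27 [0.0025 0.0009]
```

View pics/w12.png

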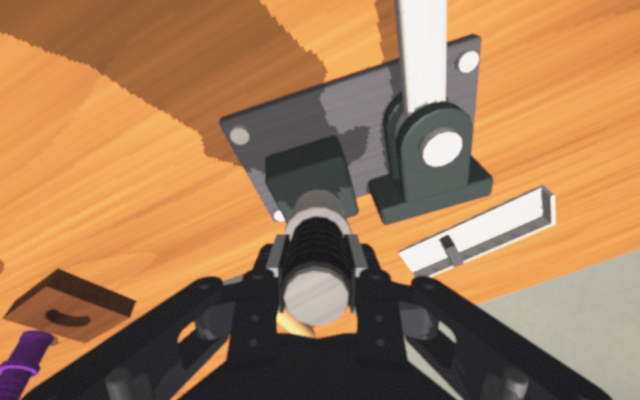

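View pics/s12z.png

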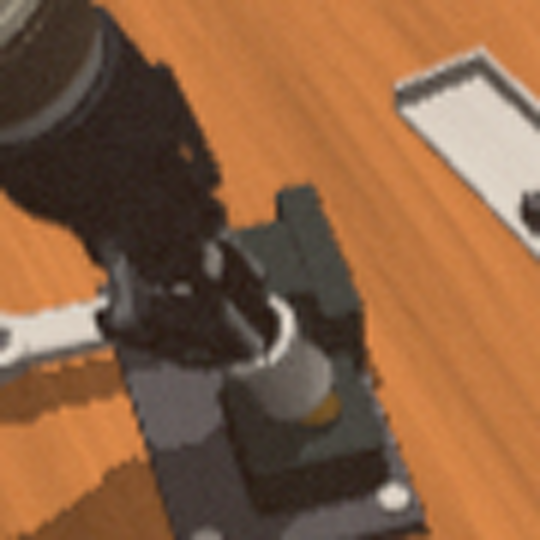

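The nose covers the ball and neck, leaving only the brass collar at about (325,405) in the zoomed side view. The gun has not slipped, since the tail depth is unchanged. I'll hold and recheck stability.

Request:
apply_moves(targets=[0,0,0,0,0,0,0,0,0,0,0,0,0,0,0,0,0,0,0,0,0,0,0,0,0,0,0,0,0,0,0,0,0,0,0,0,0,0,0,0,0,0])

```text
clock: 12.93
eef_pos: [0.5355, 0.1279, 0.1098]
tool_rot: [-0.462, 0.472, 0.262, 0.703]
ft_force: [-6.3, 1.0, 7.5]
grip_width: 0.0288
```

```bash
python3 st.py; python3 - <<'E'
from h import *
im,d=bot.camera('top');save('t13',im)
im,d=bot.camera('side');save('s13',im)
E
python3 st.py
```

```text
clk 12.9333 s 25.92 lat mm [0.07 0.09] F tool [-9.49  2.54 -0.83] T tool [0.009 0.283 0.88 ] axis err deg 0.05 grip 0.028814702846185536
clk 13.0333 s 25.87 lat mm [0.04 0.14] F tool [-9.78  2.82 -0.71] T tool [-0.002  0.268  0.948] axis err deg 0.04 grip 0.028813568934116546
```

View pics/t13.png

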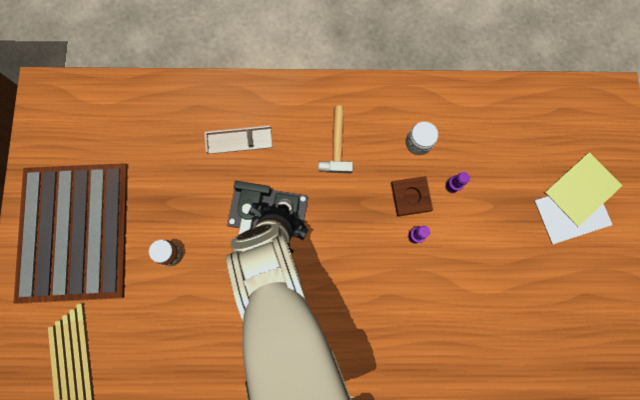

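View pics/s13.png

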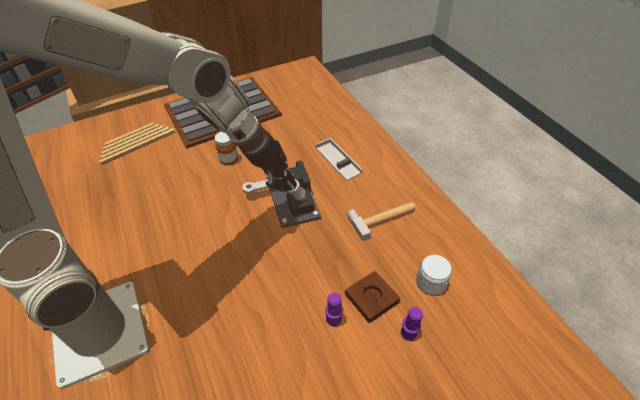

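Request:
apply_moves(targets=[0.003,0,0,0,0,0,0,0.006,0,0,0,0,0,0,0.006,0,0,0,0,0,0,0.006,0,0,0,0,0,0,0.006,0,0,0,0,0,0,0.006,0,0,0,0,0,0])

```text
clock: 13.53
eef_pos: [0.536, 0.1279, 0.109]
tool_rot: [-0.462, 0.472, 0.262, 0.703]
ft_force: [-10.7, 1.4, 14.0]
grip_width: 0.029
```

```bash
python3 st.py; python3 - <<'E'
from h import *
Tc=np.array(bot.camera_params('wrist')['tool_from_camera']);im,d=bot.camera('wrist');P=pts('wrist',d,Tc)
hsv=cv2.cvtColor(im,cv2.COLOR_RGB2HSV);m=(hsv[...,1]<60)&(hsv[...,2]>110)&(P[...,0]<-.03)&(d>0);c,s=blob(m,np.array([317,295]));q=P[m&(np.hypot(np.arange(640)[None]-317,np.arange(400)[:,None]-295)<35)]
print('tail',c,s,np.median(q,0))
E
python3 st.py
```

```text
clk 13.5333 s 26.78 lat mm [0.03 0.17] F tool [-17.25   3.58  -1.51] T tool [-0.005  0.554  1.184] axis err deg 0.02 grip 0.028981810341316912
tail [315.64888248 296.94664744] [ 283  270   66   55 2774] [-0.0443522   0.0024096   0.00047107]
clk 13.5833 s 26.79 lat mm [0.03 0.14] F tool [-17.1    3.45  -1.73] T tool [-0.014  0.538  1.163] axis err deg 0.03 grip 0.028276665187714482
```

```bash
python3 - <<'E'
from h import *
print(bot.job_done())
E
python3 st.py
```

```text
the job is handed in; nothing more can be done
None
the job is handed in; nothing more can be done
```

The job is done and handed in at about 13.6 s of the 48 s allowed. The arm is still holding the gun pressed onto the nipple.

- **Pin:** I pushed it down with closed fingertips until it hit the hard stop, with the fingertips at z = 0.062 m. A firmer push raised the force to about 28 N with no further movement. A top-camera depth reading afterwards put the head at about 0.061 m, so it is seated.
- **Gun:** I gripped it at the black grip, lifted it out of the stand, and tilted it in line with the nipple. The tool was within about 0.1° of the measured nipple axis, though the wrist view suggests the gun sits about 1° tilted in the fingers.
- **Press:** I pushed until the force jumped from about 12–13 N to about 20 N over the last 0.9 mm, which means the plunger is at its stop. The gun did not slip in the grip, and the last image shows its nose over the ball and neck.
- **Bystanders:** In the last top view, the ink tin, stick, mallet, jar and purple look-alikes appear where they started.

**Disagreements:**
- The cameras differ by 2–3 mm on the ball position, with matching offsets on the gun, so the relative alignment agreed to within 2 mm.
- My computed insertion depth read 26.8 mm, although 26 mm is the stop. That is within calibration error and give at contact.
- I had no direct snap signal. I inferred it from the insertion depth and from forces matching the plunger spring.

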